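# Zero the kitchen scale

## Robot

A 6-joint arm with a two-finger parallel gripper is mounted at the origin on a cart in front of the work surface, level with it; the furniture and walls round the work are solid. World frame = base frame: x ahead of the robot, y to its left, z up, the work surface at z = 0. Lengths are in m, angles in rad, forces in N, time in s.
With the tool pointing down it reaches from about 0.325 to 0.875 m from the base axis. Payload 4.4 kg.
Tool frame: the origin (TCP) lies on the centre line of the jaws, within the pads' length; the fingertips stand ctrl.tips_ahead ahead of it and the grasp point (between the pads) lies 6 mm ahead of it (ctrl.tips_ahead is the distance from the TCP to the fingertips, in m); z points along the fingers, y is the line along which they close (so a half turn about z gives the same grasp; the last joint's range is limited). The gripper opens to 85 mm and grips with 20 to 120 N. Pads are 22 mm wide; open, the fingers measure 114 mm over their backs; the gripper's body (76 mm by 85 mm) begins 54 mm behind the grasp point. The pads swing forward as they close: fully open they stand 13 mm farther back than shut.
Start: joints at [-0.15, 0.207, 1.542, -0, 1.393, -0.15], TCP at [0.575, -0, 0.256] pointing down, gripper open.
Joint ranges: [-2.73, 2.73], [-0.86, 2.22], [0.23, 2.46], [-1.11, 4.25], [0.08, 2.63], [-2.82, 2.82]. Speed limits (rad/s): [2.79, 2.79, 3.14, 3.14, 3.14, 3.14].

## Interface

Orientations are given as [roll, pitch, yaw] about the fixed x, y, z axes, in that order (R = Rz(yaw) Ry(pitch) Rx(roll)).
In Python, from workcell import ctrl gives the robot as it stands.
- The arm moves only by the tool send_path, called after "Call:" as name([rows], argument=value, ...), one row to a line, values as JSON. Schema: {"type":"object","properties":{"motion":{"type":"array","items":{"type":"array","items":{"type":"array","items":{"type":"number"},"minItems":5,"maxItems":5},"minItems":1,"maxItems":10},"minItems":1,"maxItems":1},"squeeze":{"type":"number"},"only":{"type":"string"},"quiet":{"type":"boolean"},"lines":{"type":"string"}},"required":["motion"],"additionalProperties":false}. motion is a list that holds a single list of rows (three levels of brackets), with 1 to 10 rows, each of 5 numbers: the opening from 0.0 (shut) to 1.0 (fully open), then dx, dy, dz in units of 20 mm, then a turn about the tool's z in rad; each row is the pose to reach, as a shift and turn from the pose commanded when the call began, along the tool's axes at that moment; what a row does not reach only later rows make up. A row lasts 1/10 s, in which the tool goes at most 0.05 m and 0.15 rad, less where a joint would pass 70% of its speed; a pose out of reach is approached as far as the arm can. The fingers move at their own pace and stop on an object; squeeze is the grip in N (left out, the last holds). Time passes only in rows, so rows that do not move let the fingers close. The tool returns the time, the measured TCP pose, the force, the opening and the grip force at its end. only (a regular expression) keeps the lines of the reply that match it, lines (a string "A,B") keeps lines A to B, and quiet returns only ok. Input that does not fit is refused with a message, and nothing moves.
- ctrl.state(): the state, without advancing time (a new reading comes with each control period).
- ctrl.read_camera(name): name is "scene" or "side" or "wrist"; returns a dict with "image" (384x512x3 uint8, blue, green, red), "intrinsics" (3x3 intrinsics, pixels), "rvec" (rotation vector, rad) and "tvec" (3), from world to camera coordinates, as OpenCV has them. Camera axes: x right, y down, z forward; pixel columns grow to the right and rows downward; lengths in m; the calibration is good to about 2 mm. A picture is of the moment at which its call begins. There is no depth.
- ctrl.close_job(): hands the job in; it is judged then, once.
The state is a dict: "time": time; "joint_pos": joint angles; "dq": joint speeds; "tau": joint torques, N m; "ee_pos": TCP position; "eef_rot": TCP orientation; "contact_force": force on the tool from outside, world axes, zero at the start; "torque": the same for the moment, N m; "gripper_width": opening from 0.0 (shut) to 1.0 (fully open); "finger_force": force on a finger pad.
Only numpy, scipy, OpenCV 4.12 (cv2) and the standard library are available. Lean on these libraries where they do the work, as an engineer would, in place of code of your own. Each camera call takes 0.05 s, during which the arm holds its last target. There are 200 camera calls.

## Task

Zero the kitchen scale with the tin and the small pot standing on it, using closed fingers: push down the raised end of the power rocker to switch it on, then press the round platform-release button all the way down until it stays down, then press the long tare bar down and keep it held. The program finishes while the fingers are still holding the tare bar down. Press gently, and leave the tin and the small pot on the platform and the spice jar untouched where they stand.

Things in the scene. Friction and masses are not known exactly. Their poses are not given: they have to be found in the camera images.
- scale: low white kitchen scale, 215 (x) x 206 (y) x 38 mm, fixed; origin: centre of its underside. Its -x part, towards the robot, is the key deck (top at 32 mm), its +x part the metal platform (top at 38 mm). Three switches stand on the deck at x = -68 mm, y = -66, 0, +66 mm of its frame; which is in which place varies. All keys are grey in black frames and differ in shape only
- power_switch: fixed black frame, 64 (x) x 46 (y) x 4 mm, of the power rocker, with the rocker in it; same yaw as the scale; origin: centre of its underside, 32 mm above the worktop. Over 40 N would damage it
- power (a joint): power rocker, a V-shaped see-saw 54 mm long (along the scale's x), 26 mm wide, pivot in the middle. 0 = off: the half nearer the robot (-x) slopes up by 0.30 rad, the far half is level. 0.30 = on: the near half is pressed level, the far half is up. Needs about 3 N at power_press; no spring, stays where it is left. Counts as on above 0.24
- power_press (a point): middle of the top face of the near half of the rocker, 18 mm from the pivot, the point to press down; it moves with the rocker: about 48 mm above the worktop when off, about 43 mm when on
- release_switch: fixed black frame, 64 x 46 x 4 mm, of the round button, with the button in it; origin: centre of its underside, 32 mm above the worktop. Over 40 N would damage it
- release (a joint): round platform-release button, 32 mm in diameter, travel straight down 6 mm. 0 = up, 0.006 = fully down. Needs about 3 N all the way, no spring: it stays where it is left. Counts as down above 0.0045. Must not be pressed (more than 2.5 mm) while the power rocker is off
- release_top (a point): centre of the round button's top face, moves with it: 48 mm above the worktop when up, 42 mm when down
- tare_switch: fixed black frame, 64 x 46 x 4 mm, of the tare bar, with the bar in it; origin: centre of its underside, 32 mm above the worktop. Over 40 N would damage it
- tare (a joint): long tare bar, 52 mm (along the scale's x) x 16 mm, travel straight down 6 mm. 0 = up, 0.006 = fully down. Spring: starts to yield at 1.5 N, fully down at 5 N, comes up when released. Counts as held down above 0.0035. Must not be pressed (more than 2.5 mm) before the round button is down
- tare_top (a point): centre of the tare bar's top face, moves with it: 48 mm above the worktop when up, 42 mm when fully down
- tin: food tin with a paper label, 76 mm in diameter, 58 mm high, loose on the metal platform behind the keys, beside the small pot; origin: centre of its underside. To be left alone
- small_pot: small round lidded pot, white below and tan above, 62 mm in diameter, 35 mm high, loose on the metal platform beside the tin; origin: centre of its underside. To be left alone
- spice_jar: glass spice jar with a black cap, 41 mm in diameter, 105 mm high, loose on the worktop behind the scale at the right; origin: centre of its underside. To be left alone

How it is judged:
On the way, in this order (a step that is already met when the one before it is completed fails the run):
1. the power rocker is on (value of joint power above 0.24 rad), for 0.1 s.
2. the round release button is down (value of joint release above 0.0045 m), for 0.1 s.
3. the tare bar is held down (value of joint tare above 0.0035 m), for 0.3 s.
At the end, for the whole second after the job is handed in: The rocker is on (above 0.24 of 0.30 rad), the round button is down (above 4.5 of 6 mm), the fingers hold the tare bar down (above 3.5 of 6 mm, with more than 1 N), and the tin and the small pot stand upright and at rest on the platform (value of joint power above 0.24 rad and value of joint release above 0.0045 m and value of joint tare above 0.0035 m and contact force between the fingers and tare_switch above 1 N and z of each of tin, small_pot in the frame of scale above 0.034 m and angle between each of tin, small_pot's own z axis and vertical below 0.1 rad and linear speed of each of tin, small_pot below 0.02 m/s); the arm keeps its last pose, push and grip.
It fails at once if the round button is pressed while the power rocker is off (value of joint release above 0.0025 m and value of joint power below 0.2 rad).
It fails at once if the tare bar is pressed before the round button is down (value of joint tare above 0.0025 m and value of joint release below 0.004 m).
It fails at once if a switch is pressed with more than 40 N (contact force between any of the arm, the fingers and power_switch above 40 N or contact force between any of the arm, the fingers and release_switch above 40 N or contact force between any of the arm, the fingers and tare_switch above 40 N).
It fails at once if the tin is moved, lifted or tipped (distance of tin from where it was at the start of the episode above 0.012 m or angle between tin's own z axis and vertical above 0.2 rad).
It fails at once if the small pot or the spice jar is moved, lifted or tipped (distance of any of small_pot, spice_jar from where it was at the start of the episode above 0.012 m or angle between any of small_pot, spice_jar's own z axis and vertical above 0.2 rad).
It also fails if it takes over 40 s, if anything falls off the work surface, if the arm or the gripper's body presses on something with over 40 N, if the wrist force passes 120 N, or if a joint passes its speed limit or range.

## Working session

There is one attempt and no reset: what is moved stays moved. The work goes in short steps, Python scripts to look and compute and a tool call to move; the robot and the scene stay as the last step left them, time stands still between calls to the robot, and variables do not carry over. Pictures are saved under pics/ and viewed, at most 10 in all, crops included, and the job is handed in when it is done.

```bash
ls; mkdir -p pics
```

Run:
```python
from workcell import ctrl
import cv2
s=ctrl.state();print(s,ctrl.tips_ahead)
for n in("scene","wrist"):
    r=ctrl.read_camera(n);cv2.imwrite(f"pics/{n}0.png",r["image"]);print(n,r["intrinsics"],r["rvec"],r["tvec"])
```

```text
pics
workcell.py
{'time': 0.0, 'joint_pos': array([-1.50527780e-01,  2.07448596e-01,  1.54300564e+00,  1.16716075e-05,
        1.39348885e+00, -1.50512477e-01]), 'dq': array([ 0.00237219,  0.001069  ,  0.00199711, -0.00039854, -0.00071425,
        0.00053422]), 'tau': array([ 4.44781954e-04, -3.83034396e+01, -2.91594708e+01, -2.26178481e-04,
        1.06274080e-02,  5.83859855e-05]), 'ee_pos': array([5.74280160e-01, 8.52746200e-05, 2.55084946e-01]), 'eef_rot': array([-3.13927051e+00, -3.63789140e-04,  1.57077853e+00]), 'contact_force': array([-0.29321969,  0.94525907, -0.55792151]), 'torque': array([ 0.01850413, -0.0391272 ,  0.04036237]), 'finger_force': 0.0, 'gripper_width': 0.9975911648716235} 0.025
scene [[483.07546224   0.         261.33494052]
 [  0.         483.07546224 184.10729256]
 [  0.           0.           1.        ]] [ 2.09566589  0.34151448 -0.17614023] [-0.60879375 -0.02388773  0.99727712]
wrist [[326.42184487   0.         255.16217589]
 [  0.         326.42184487 190.66053001]
 [  0.           0.           1.        ]] [-2.86901562e+00 -1.84276533e-04  3.21526540e-03] [-0.57255904 -0.035496    0.37794229]
```

View pics/scene0.png

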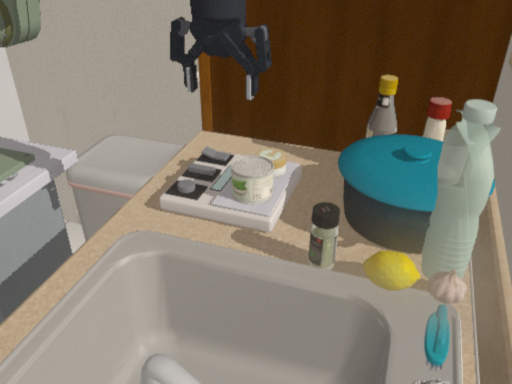

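View pics/wrist0.png

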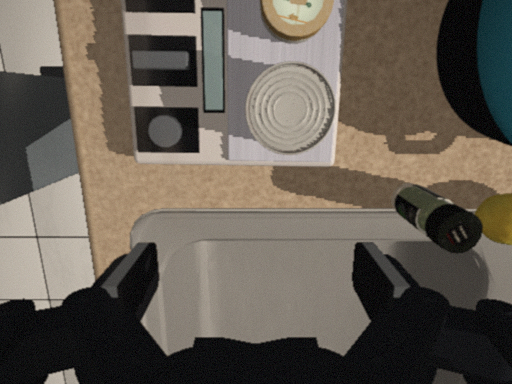

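The scale is nearly square to the robot. In the wrist view the round button is at about (165,130), the tare bar at about (162,61), and the third switch (rocker) is cut off at the top, on the +y side. Next I measure the keys.

Create h.py:
```python
import cv2,numpy as np
def ray(r,p,z):
    R=cv2.Rodrigues(r["rvec"])[0];c=-R.T@r["tvec"].ravel()
    d=R.T@np.linalg.inv(r["intrinsics"])@np.array([p[0],p[1],1.]);return c+d*(z-c[2])/d[2]
```

Run:
```python
from workcell import ctrl
from h import *
r=ctrl.read_camera("wrist");g=cv2.cvtColor(r["image"],cv2.COLOR_BGR2GRAY)
m=((g>45)&(g<140)).astype(np.uint8)
for n,(x,y) in {"round":(165,130),"bar":(162,61)}.items():
    k,l,st,ce=cv2.connectedComponentsWithStats(cv2.morphologyEx(m,cv2.MORPH_OPEN,np.ones((3,3))),connectivity=4)
    i=l[y,x];X,Y,W,H,A=st[i];print(n,st[i],ce[i],ray(r,ce[i],.048),ray(r,(X,Y+H),.048),ray(r,(X+W,Y),.048))
b=(g<40).astype(np.uint8)[0:160,115:205]
for c in cv2.findContours(b,cv2.RETR_EXTERNAL,2)[0]:
    if cv2.contourArea(c)>300:
        q=cv2.boxPoints(cv2.minAreaRect(c))+[115,0];print(np.round([ray(r,p,.036)for p in q],4).tolist())
big=cv2.resize(r["image"][0:170,100:350],None,fx=3,fy=3);cv2.imwrite("pics/c.png",big)
print(ctrl.state()["ee_pos"])
```

```text
round [148 115  34  34 895] [164.54301676 130.79106145] [0.48377508 0.0377879  0.048     ] [0.4659297  0.01985813 0.048     ] [0.50184151 0.05290826 0.048     ]
bar [  82    0  107  157 6592] [120.33206917  71.36832524] [0.4464526  0.09277558 0.048     ] [0.39890836 0.01179722 0.048     ] [0.51408    0.15241049 0.048     ]
[[0.4536, 0.0592, 0.036], [0.5146, 0.0592, 0.036], [0.5125, 0.016, 0.036], [0.4493, 0.016, 0.036]]
[[0.4686, 0.1252, 0.036], [0.5168, 0.1252, 0.036], [0.5147, 0.0811, 0.036], [0.4646, 0.0811, 0.036]]
[[0.4677, 0.1556, 0.036], [0.5156, 0.1556, 0.036], [0.5151, 0.1464, 0.036], [0.4668, 0.1465, 0.036]]
[5.74446651e-01 7.08585236e-05 2.55368961e-01]
```
View pics/c.png

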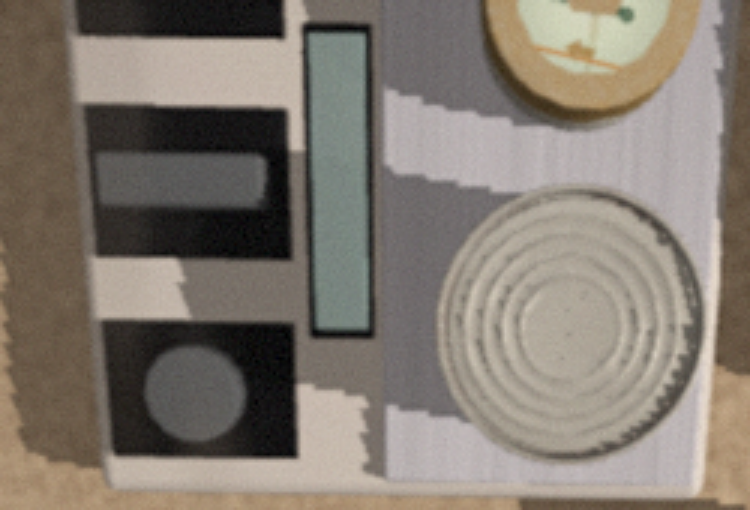

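The middle key is narrow (16 mm class), so it is the tare bar, and the near one is the round button. The third should be the rocker. I close the fingers, move left and check.

Careful with the scale: shifts go in units of 20 mm. That gives: 0.08 m is 4, 0.06 m is 3.

Call:
send_path([
  [[0, 1.5, -1.5, 0, 0], [0, 3, -2.5, 0, 0], [0, 4, -2.5, 0, 0], [0, 4, -2.5, 0, 0], [0, 4, -2.5, 0, 0], [0, 4, -2.5, 0, 0], [0, 4, -2.5, 0, 0], [0, 4, -2.5, 0, 0]],
])

```text
time: 0.95
ee_pos: [0.5253, 0.0792, 0.2562]
eef_rot: [-3.141, 0.0, 1.57]
contact_force: [0.4, 1.0, 1.0]
gripper_width: 0.002
finger_force: 0.0
```

Run:
```python
from workcell import ctrl
from h import *
r=ctrl.read_camera("wrist");cv2.imwrite("pics/w1.png",r["image"])
s=ctrl.state();print(s["ee_pos"],s["eef_rot"],s["contact_force"],s["gripper_width"])
import pickle;pickle.dump(r,open("w1.pkl","wb"))
```

```text
[0.52522175 0.07930615 0.25619839] [-3.14144009e+00  1.34131664e-04  1.56970468e+00] [ 0.24612346  0.7599165  -0.09061947] -0.0030605363656387875
```

View pics/w1.png

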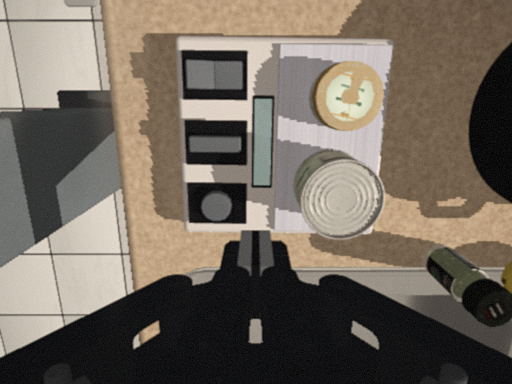

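All three switches are in view: rocker at (215,75), bar at (215,144) and round button at (216,205). Next I measure their positions.

Run:
```python
from h import *
import pickle;r=pickle.load(open("w1.pkl","rb"))
g=cv2.cvtColor(r["image"],cv2.COLOR_BGR2GRAY)
b=(g<40).astype(np.uint8);b[:40]=0;b[226:]=0;b[:,:178]=0;b[:,249:]=0
for c in cv2.findContours(b,cv2.RETR_EXTERNAL,2)[0]:
    if cv2.contourArea(c)<500: continue
    x,y,w,h=cv2.boundingRect(c);M=cv2.minAreaRect(c)
    print("frame",(x,y,w,h),M,ray(r,M[0],.036)[:2],[np.round(ray(r,p,.036)[:2],4).tolist() for p in cv2.boxPoints(M)])
    f=np.zeros_like(g);cv2.drawContours(f,[c],-1,1,-1);f=cv2.erode(f,np.ones((3,3)))
    k=((g>45)&(f>0)).astype(np.uint8)
    for d in cv2.findContours(k,cv2.RETR_EXTERNAL,2)[0]:
        if cv2.contourArea(d)>100:
            M=cv2.minAreaRect(d);X,Y,W,H=cv2.boundingRect(d);z=.048
            print(" key",(X,Y,W,H),ray(r,M[0],z)[:2],ray(r,(X,Y+H),z)[:2],ray(r,(X+W,Y),z)[:2])
```

```text
frame (188, 183, 58, 40) ((216.5, 202.5), (39.0, 57.0), 90.0) [0.48207602 0.03888135] [[0.4524, 0.0607], [0.5132, 0.0606], [0.5128, 0.0163], [0.4499, 0.0164]]
 key (201, 191, 31, 30) [0.48294025 0.03941579] [0.46641621 0.022115  ] [0.50003701 0.05518062]
frame (185, 121, 61, 44) ((215.0, 142.5), (43.0, 60.0), 90.0) [0.48269573 0.10374733] [[0.4531, 0.1255], [0.5138, 0.1254], [0.5134, 0.0812], [0.4504, 0.0813]]
 key (189, 135, 53, 18) [0.48413782 0.10428042] [0.45774311 0.09481231] [0.51109647 0.11262155]
frame (182, 51, 64, 48) ((213.5, 74.5), (47.0, 63.0), 90.0) [0.4835231  0.16992024] [[0.4541, 0.1912], [0.5145, 0.1911], [0.514, 0.1478], [0.4514, 0.1479]]
 key (185, 59, 58, 31) [0.48498604 0.16953507] [0.45731969 0.15518687] [0.51288892 0.18266098]
```

Positions agree with the 66 mm spacing: round (0.483, 0.039), bar (0.484, 0.104) and rocker (0.484, 0.170), all with yaw near 0. I go above the near half of the rocker first.

To row units: 0.0905 m is 4.525, 0.08 m is 4.

Call:
send_path([
  [[0, 2, -1.5, 0, 0], [0, 4, -3, 1, 0], [0, 4.525, -3, 3, 0], [0, 4.525, -3, 5, 0], [0, 4.525, -3, 7, 0], [0, 4.525, -3, 8, 0], [0, 4.525, -3, 8.4, 0], [0, 4.525, -3, 8.4, 0], [0, 4.525, -3, 8.4, 0]],
])

```text
time: 1.9
ee_pos: [0.4664, 0.1705, 0.0895]
eef_rot: [3.139, -0.0, 1.57]
contact_force: [0.2, -0.2, 0.8]
gripper_width: 0.001
finger_force: 0.0
```

To row units: 0.0185 m is 0.925, 0.017 m is 0.85.

Call:
send_path([
  [[0, 0, 0, 0.2, 0], [0, 0, 0, 0.4, 0], [0, 0, 0, 0.5, 0], [0, 0, 0, 0.6, 0], [0, 0, 0, 0.7, 0], [0, 0, 0, 0.775, 0], [0, 0, 0, 0.85, 0], [0, 0, 0, 0.925, 0], [0, 0, 0, 0.925, 0]],
])

```text
time: 2.8
ee_pos: [0.465, 0.1705, 0.0696]
eef_rot: [3.141, -0.0, 1.571]
contact_force: [-0.2, 0.2, -0.1]
gripper_width: -0.003
finger_force: 0.0
```

To row units: 0.002 m is 0.1, 0.0015 m is 0.075.

Call:
send_path([
  [[0, 0, 0, 0.05, 0], [0, 0, 0, 0.05, 0], [0, 0, 0, 0.075, 0], [0, 0, 0, 0.1, 0], [0, 0, 0, 0.1, 0]],
])

```text
time: 3.3
ee_pos: [0.4652, 0.1705, 0.0681]
eef_rot: [3.141, 0.0, 1.571]
contact_force: [-1.6, -0.5, 3.9]
gripper_width: 0.002
finger_force: 1.9
```

Call:
send_path([
  [[0, 0, 0, 0.025, 0], [0, 0, 0, 0.05, 0], [0, 0, 0, 0.05, 0], [0, 0, 0, 0.05, 0]],
])

```text
time: 3.7
ee_pos: [0.4652, 0.1705, 0.068]
eef_rot: [3.142, 0.0, 1.571]
contact_force: [-5.4, -0.4, 10.8]
gripper_width: -0.002
finger_force: 5.4
```

It is hard against the stop at 10.8 N. I lift straight up and check with a picture.

Call:
send_path([
  [[0, 0, 0, -0.75, 0], [0, 0, 0, -2.5, 0], [0, -2, 0.5, -4, 0], [0, -4.5, 0.9, -4, 0], [0, -6.55, 0.9, -4, 0], [0, -6.55, 0.9, -4, 0], [0, -6.55, 0.9, -4, 0]],
])

```text
time: 4.4
ee_pos: [0.483, 0.0388, 0.1466]
eef_rot: [3.142, -0.001, 1.568]
contact_force: [0.0, 0.5, -0.1]
gripper_width: 0.001
finger_force: 0.0
```

Run:
```python
from workcell import ctrl
from h import *
a=ctrl.read_camera("wrist")["image"];s=ctrl.read_camera("side")["image"]
cv2.imwrite("pics/ws.png",cv2.resize(np.hstack([a,s]),(800,300)))
c=ctrl.read_camera("scene")["image"][135:225,150:310];cv2.imwrite("pics/sc.png",cv2.resize(c,None,fx=5,fy=5,interpolation=2))
```

```text
(no output)
```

View pics/ws.png

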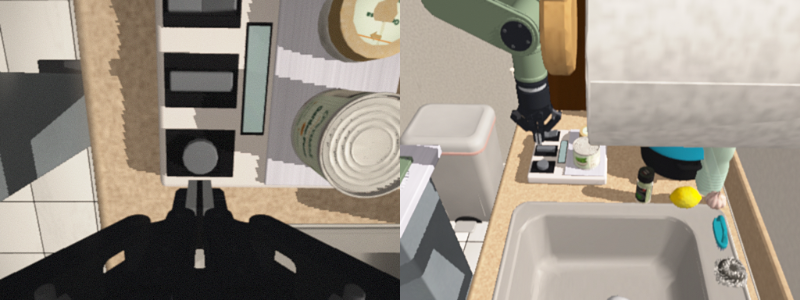

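View pics/sc.png

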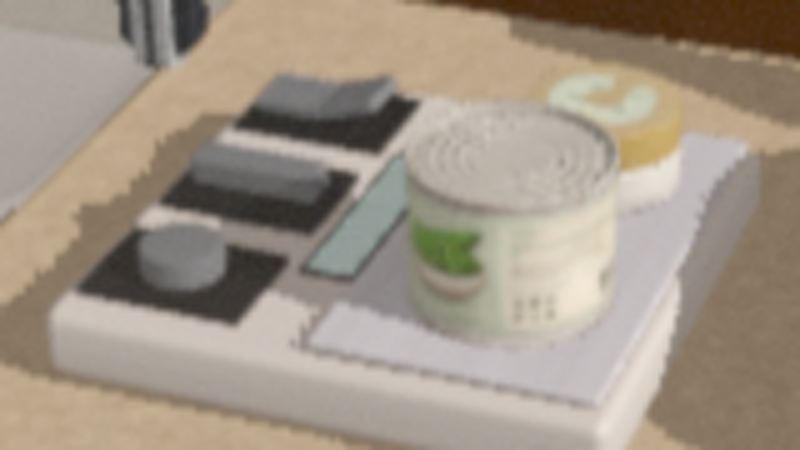

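The far half of the rocker is now raised at crop (370,90), so it is on, and tin and pot are untouched. Next is the round button, pressed 5 mm toward the robot to stay clear of the tin.

To row units: 0.067 m is 3.35, 0.0785 m is 3.925.

Call:
send_path([
  [[0, 0, -0.25, 1.5, 0], [0, 0, -0.25, 2.75, 0], [0, 0, -0.25, 3.35, 0], [0, 0, -0.25, 3.55, 0], [0, 0, -0.25, 3.65, 0], [0, 0, -0.25, 3.75, 0], [0, 0, -0.25, 3.85, 0], [0, 0, -0.25, 3.925, 0], [0, 0, -0.25, 3.925, 0]],
])

```text
time: 5.45
ee_pos: [0.4789, 0.0395, 0.0689]
eef_rot: [3.139, -0.0, 1.571]
contact_force: [0.4, 0.5, 1.5]
gripper_width: -0.002
finger_force: 1.0
```

To row units: 0.0025 m is 0.125, 0.002 m is 0.1.

Call:
send_path([
  [[0, 0, 0, 0.05, 0], [0, 0, 0, 0.05, 0], [0, 0, 0, 0.1, 0], [0, 0, 0, 0.1, 0], [0, 0, 0, 0.125, 0], [0, 0, 0, 0.125, 0]],
])

```text
time: 6.05
ee_pos: [0.4788, 0.0393, 0.0669]
eef_rot: [3.14, 0.0, 1.571]
contact_force: [-1.3, 2.3, 8.8]
gripper_width: 0.001
finger_force: 4.5
```

The button is bottomed at tips 41.9 mm with 8.8 N. Now I lift and go over the bar.

Call:
send_path([
  [[0, 0, 0, -0.75, 0], [0, 0, 0, -1.75, 0], [0, 2, 0, -1.75, 0], [0, 3.25, 0, -1.75, 0], [0, 3.25, 0, -1.25, 0], [0, 3.25, 0, -0.75, 0], [0, 3.25, 0, -0.75, 0], [0, 3.25, 0, -0.75, 0]],
])

```text
time: 6.85
ee_pos: [0.4771, 0.1035, 0.0797]
eef_rot: [-3.139, 0.0, 1.57]
contact_force: [-0.1, -0.1, -0.1]
gripper_width: 0.001
finger_force: 0.0
```

Run:
```python
from workcell import ctrl
from h import *
c=ctrl.read_camera("scene")["image"][135:225,150:310];cv2.imwrite("pics/sc2.png",cv2.resize(c,None,fx=5,fy=5,interpolation=2))
```

```text
(no output)
```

View pics/sc2.png

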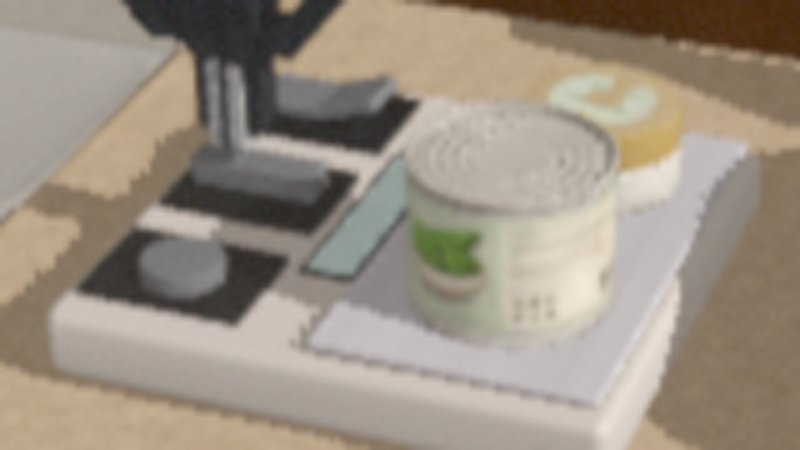

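The round button is lower now, with its top at crop row 245 against 230 before. The rocker is still on, and the fingers stand over the tare bar. I press the bar.

To row units: 0.0145 m is 0.725, 0.014 m is 0.7.

Call:
send_path([
  [[0, 0, 0.1, 0.15, 0], [0, 0, 0.1, 0.3, 0], [0, 0, 0.1, 0.4, 0], [0, 0, 0.1, 0.5, 0], [0, 0, 0.1, 0.575, 0], [0, 0, 0.1, 0.65, 0], [0, 0, 0.1, 0.7, 0], [0, 0, 0.1, 0.725, 0], [0, 0, 0.1, 0.725, 0]],
])

```text
time: 7.8
ee_pos: [0.4802, 0.1043, 0.067]
eef_rot: [3.141, 0.001, 1.571]
contact_force: [-2.5, -2.3, 7.9]
gripper_width: -0.0
finger_force: 3.9
```

Tips are at 42.0 mm with 7.9 N, so the bar is fully down. I hold, confirm the force is steady, and hand in.

Call:
send_path([
  [[0, 0, 0, 0, 0], [0, 0, 0, 0, 0], [0, 0, 0, 0, 0], [0, 0, 0, 0, 0], [0, 0, 0, 0, 0], [0, 0, 0, 0, 0]],
])

```text
time: 8.4
ee_pos: [0.4803, 0.1043, 0.067]
eef_rot: [3.141, 0.001, 1.571]
contact_force: [-2.3, -2.2, 8.0]
gripper_width: 0.003
finger_force: 3.9
```

```bash
python3 -c "
from workcell import ctrl
s=ctrl.state();print(s['ee_pos'],s['contact_force'])
f=s['contact_force'][2]
print(ctrl.close_job() if 3<f<25 else 'not handed in')"
```

```text
[0.48025349 0.10427731 0.06701683] [-2.29770847 -2.17350236  8.00942677]
the job is handed in; nothing more can be done
None
```

I switched the rocker on, pressed the round button down, and handed the job in at 8.4 s with the fingers holding the tare bar fully down at about 8 N; tin, pot and jar were not touched, and no verdict was printed.

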